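# Set the cam stand to full lift

## Task

On the sloping cam stand, swing the folded crank handle out until it stands up square from its crank arm, then crank the cam round until the tip of its nose, the high point, points straight at the sprung roller and pushes it to its full lift. Fold the handle back down flat over the crank arm, leaving the cam set at its high point, and do not disturb the jar, bearing, roll of tape and wood block that lie around the stand.

Things in the scene. Friction and masses are not known exactly. Their poses are not given: they have to be found in the camera images.
- stand: Fixed cam stand: dark steel base plate 180 x 240 x 12 mm carrying, on four legs, a grey plate 190 x 190 mm whose face slopes up 27 degrees away from the robot. Origin: on the bench, straight under the point where the cam axis meets the face; x points to the stand's back (away from the robot at yaw 0), y to its left, z up.
- light_bar (a point): Middle of the underside of the stand's work-light bar, 475 mm above the bench, right over the stand's origin. Bar: 260 mm along y, 36 mm wide, 22 mm high, on two 14 mm tubes rising at stand x = 88, y = +-112 mm. It is in the way of a tool pointing straight down at the crank; one tilted 27 degrees, square to the sloping face, gets in from the front.
- axis_foot (a point): Point where the cam axis meets the sloping face, 180 mm above the bench; axes as stand (not sloped). In these axes uphill u = (cos 27deg, 0, sin 27deg), left = (0, 1, 0), outward normal n = (-sin 27deg, 0, cos 27deg); the cam axis runs along n. Heights named elsewhere as 'above the face' are along n.
- crank_hub (a point): On the cam axis, at the top of the crank arm, 38 mm above the face. The arm is 12 mm wide, 8 mm thick, and points opposite to the cam's nose; under it a hub of 9 mm radius. Two hinge cheeks, 20 mm wide over all, stand at the arm's end, 44 to 56 mm from the axis, up to 56 mm above the face.
- nose_tip (a point): Tip of the cam's nose = its high point, 42 mm from the axis, 10 mm above the face. The flat pear-shaped steel cam lies 5 to 15 mm above the face; its round back has 22 mm radius.
- roller (a point): Centre of the sprung roller, 20 mm diameter, on a plunger that slides uphill. It stands straight uphill of the cam axis, 44 mm from it at rest (52 mm at full lift), 10 mm above the face. Its guide block, 22 mm high, lies 68 to 98 mm uphill of the axis.
- cam (a joint): Turn of cam and crank about n, rad, counter-clockwise looking at the face. At 0 and at 6.283 the nose points straight at the roller (high point), the crank arm straight downhill; at q the arm points along -cos(q) u - sin(q) left. Starts at 1.2 to 5.08; turn it either way; stops at -0.8 and 7.08. Stiff (0.15 N m), stays where it is left. The nose meets the roller 0.47 rad before the high point.
- handle (a joint): Fold angle of the crank handle, rad: 0 = folded flat over the crank arm, free end just past the hub; 1.571 = standing straight out along n at the arm's end; stop at 1.75. Its hinge line runs square to the crank arm, in the plane of the face. Stays where it is left (0.05 N m friction). Starts at 0 to 0.12.
- follower (a joint): Lift of the sprung roller uphill, m: 0 at rest, 0.008 at full lift with the nose tip on it. Spring 3.6 N at rest, 7.2 N at full lift.
- handle_hinge (a point): Middle of the handle's hinge, 50 mm from the cam axis at the crank arm's end, 50 mm above the face.
- handle_end (a point): Free end of the handle, on its centre line, 58 mm from its hinge. The handle's black round grip, 18 mm in diameter, covers the last 46 mm and spins freely on the handle's own axis. Folded, its centre line runs 50 mm above the face. Can be pinched from both sides across the crank arm's direction.
- jar: Squat jar with yellow-brown lid, 71 mm diameter, 79 mm tall, standing on the bench; bystander. Origin: centre of underside.
- bearing: Steel ball bearing lying flat, 72 mm diameter, 17 mm thick; bystander. Origin: centre of underside.
- tape: Black roll of tape lying flat, 102 mm diameter, 24 mm thick; bystander. Origin: centre of underside.
- wood_block: Pine offcut 60 x 120 x 34 mm lying flat; bystander. Origin: centre of underside, y along its length.

How it is judged:
By the outcome, as a careful person would: the job done as asked, in the order asked, and still so for the second after the job is handed in, with the robot touching nothing.
It also fails if it takes over 54 s, if anything falls off the work surface, if the arm or the gripper's body presses on something with over 40 N, if the wrist force passes 120 N, or if a joint passes its speed limit or range.

## Robot

A 6-joint arm with a two-finger parallel gripper is mounted at the origin on a cart in front of the work surface, level with it; the furniture and walls round the work are solid. World frame = base frame: x ahead of the robot, y to its left, z up, the work surface at z = 0. Lengths are in mm, angles in rad, forces in N, time in s.
With the tool pointing down it reaches from about 350 to 850 mm from the base axis. Payload 8.1 kg.
Tool frame: the origin (TCP) lies at the very end of the fingers, on their centre line; the grasp point (between the pads) lies 19 mm behind it (r.tcp_to_grasp is the z of the grasp point in the tool frame, in mm); z points along the fingers, y is the line along which they close (so a half turn about z gives the same grasp; the last joint's range is limited). The gripper opens to 93 mm and grips with 3 to 60 N. Pads are 15 mm wide; open, the fingers measure 128 mm over their backs; the gripper's body (75 mm by 188 mm) begins 65 mm behind the grasp point.
Start: joints at [1.244, 0.13, 1.488, -0, 1.523, -0.085], TCP at [143.648, 582.555, 218.635] pointing down, gripper open.
Joint ranges: [-2.96, 2.96], [-0.89, 2.26], [0.02, 2.5], [-1.34, 4.48], [0, 2.73], [-2.66, 2.66]. Speed limits (rad/s): [2.39, 2.39, 2.79, 3.14, 3.14, 3.14].

## Interface

Orientations are given as a unit quaternion [x, y, z, w].
In Python, from plant import r, viewer, workorder, status gives the robot as it stands. The module is installed in compiled form; this text tells all that it offers. Calls block until the motion is done:
- r.move_pose(position, orientation): joint-space move of the TCP to a pose.
- r.move_l(position, rot=None, velocity=150, force_limit=None): straight line of the TCP; rot=None keeps the orientation; velocity is the mean speed in mm/s. With force_limit (N) it stops when the force on the tool has changed by that much, and returns True; else False.
- r.move_j(angles): joint-space move.
- r.open_jaws() and r.grasp(force=None): open the fingers fully, or close them until they stop; force is the grip in N (None keeps the last).
- r.sleep(seconds).
- r.inverse_kinematics(position, orientation): joint angles nearest the present ones, or None.
- viewer.grab_frame(name): name is "side" or "top" or "wrist"; returns a dict with "pixels" (480x640x3 uint8, red, green, blue), "mtx" (3x3 intrinsics, pixels), "xyz" and "orientation" of the camera in the world. Camera axes: x right, y up, looking along -z (the intrinsics and any distortion apply to the point x, -y, -z); pixel columns grow to the right and rows downward; lengths in mm; the calibration is good to about 2 mm. A picture is of the moment at which its call begins. There is no depth.
A pose or a line that the arm cannot do raises r.Unreachable and nothing moves.
- workorder.job_done(): hands the job in; it is judged then, once.
Readings, each from a call of its own:
- status.read_clock(): time.
- status.read_joint_pos(): joint angles.
- status.read_joint_velocities(): joint speeds.
- status.read_effort(): joint torques, N m.
- status.read_eef_pos(): TCP position.
- status.read_ee_rot(): TCP orientation.
- status.read_force(): force on the tool from outside, world axes, zero at the start.
- status.read_moment(): the same for the moment, N m.
- status.read_grip_width(): finger opening in mm.
- status.read_gripper_force(): force on a finger pad.
Only numpy, scipy, OpenCV 4.12 (cv2) and the standard library are available. Lean on these libraries where they do the work, as an engineer would, in place of code of your own. Each camera call takes 0.05 s, during which the arm holds its last target. There are 200 camera calls.

## Working session

There is one attempt and no reset: what is moved stays moved. The work goes in short steps, each a Python script; the robot and the scene stay as the last script left them, time stands still between calls to the robot, and variables do not carry over. Pictures are saved under pics/ and viewed, at most 10 in all, crops included, and the job is handed in when it is done.

```bash
mkdir -p pics; python3 - <<'E'
from plant import r, viewer, workorder, status
import cv2,numpy as np
for n in ["side","top"]:
    f=viewer.grab_frame(n); cv2.imwrite(f"pics/{n}0.png",f["pixels"][:,:,::-1]); print(n,f["mtx"],f["xyz"],f["orientation"],[k for k in f])
print(status.read_clock(),status.read_ee_rot())
E
```

```text
side [[448.15355305   0.         323.28873648]
 [  0.         448.15355305 238.51212233]
 [  0.           0.           1.        ]] [ 531.28600239 -769.27169269 1409.39230201] [0.29941011 0.00412901 0.03573091 0.9534463 ] ['pixels', 'mtx', 'xyz', 'orientation']
top [[479.92890535   0.         312.48680943]
 [  0.         479.92890535 240.84723431]
 [  0.           0.           1.        ]] [ 162.2634583    58.12365506 1729.16744794] [-0.07358502  0.08037221  0.73616127 -0.66797615] ['pixels', 'mtx', 'xyz', 'orientation']
0.1 [ 1.20607359e-01  9.92699958e-01 -7.91447595e-04 -1.77044777e-04]
```

View pics/side0.png

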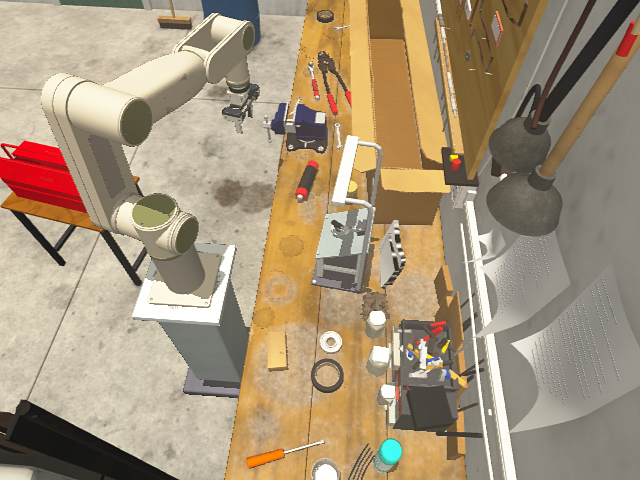

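View pics/top0.png

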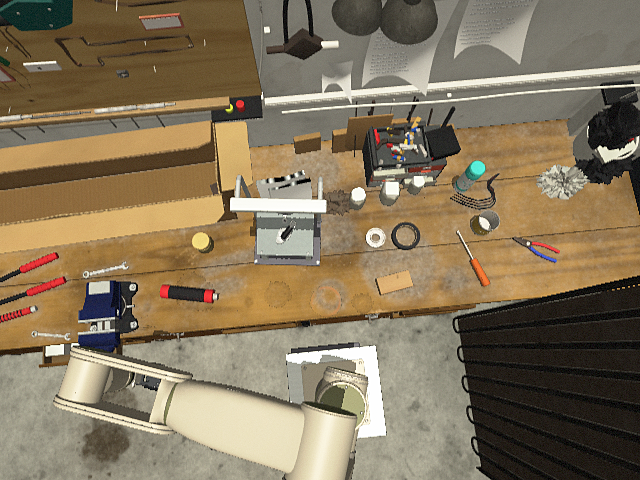

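The side view shows the stand at about (345,240) and the light bar at about (347,170). In the top view the stand is at about (290,225), with the crank near (287,232). Zooming in on both.

```bash
python3 - <<'E'
import cv2,numpy as np
a=cv2.imread("pics/top0.png")[170:270,225:330]; b=cv2.imread("pics/side0.png")[130:300,305:385]
a=cv2.resize(a,None,fx=4.6,fy=4.6,interpolation=cv2.INTER_CUBIC); b=cv2.resize(b,None,fx=3.5,fy=3.5,interpolation=cv2.INTER_CUBIC)
c=np.zeros((600,800,3),np.uint8); c[:a.shape[0],:a.shape[1]]=a; c[:b.shape[0],500:500+b.shape[1]]=b
cv2.imwrite("pics/c1.png",c)
E
```

```text
(no output)
```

View pics/c1.png

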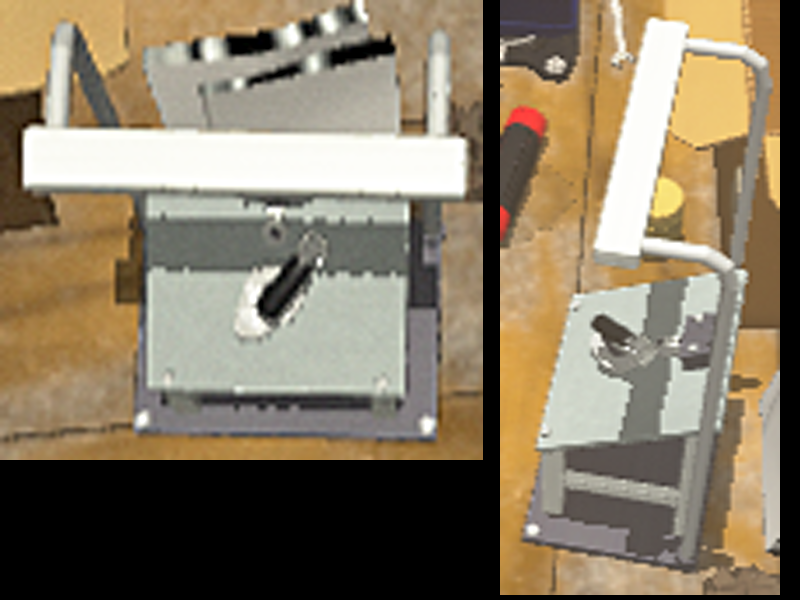

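Picks in the top crop: bar corners at (25,128) and (465,140), plate front corners at (147,390) and (405,400). The grip end is at (265,312) and the hinge at (315,245). In the side crop, the bar's near end is at about (597,250) and the plate's front-right corner at (538,448). Next I'll fit the stand pose and q.

```bash
cat > h.py <<'E'
import numpy as np, cv2
from scipy.spatial.transform import Rotation as R
from scipy.optimize import least_squares
from plant import r, viewer, workorder, status
c27,s27=np.cos(np.radians(27)),np.sin(np.radians(27))
U=np.array([c27,0,s27]);L=np.array([0,1.,0]);N=np.array([-s27,0,c27]);FOOT=np.array([0,0,180.])
def face(u,l,n): return FOOT+u*U+l*L+n*N          # stand axes
def arm(q): return -np.cos(q)*U-np.sin(q)*L
def on(q,d,h): return FOOT+d*arm(q)+h*N            # d outward along arm
def hpt(q,f,s): return on(q,50,50)+s*(-np.cos(f)*arm(q)+np.sin(f)*N)  # s along handle
def W(st,p): return np.array([st[0],st[1],0])+R.from_euler('z',st[2]).apply(p)
def proj(f,p):
    v=R.from_quat(f["orientation"]).inv().apply(np.atleast_2d(p)-f["xyz"])
    w=np.c_[v[:,0],-v[:,1],-v[:,2]]@np.array(f["mtx"]).T
    return w[:,:2]/w[:,2:]
E
cat > fit.py <<'E'
from h import *
ft,fs=viewer.grab_frame("top"),viewer.grab_frame("side")
T=lambda x,y:(x/4.6+225,y/4.6+170); S=lambda x,y:((x-500)/3.5+305,y/3.5+130)
bar=lambda x,y,z:np.array([x,y,z])
obs=[(ft,bar(18,130,497),T(25,128)),(ft,bar(18,-130,497),T(467,140)),(ft,face(-95,95,0),T(147,390)),(ft,face(-95,-95,0),T(405,400)),
(fs,bar(-18,130,497),S(650,18)),(fs,bar(18,130,497),S(688,25)),(fs,bar(-18,-130,475),S(595,262)),(fs,face(-95,-95,0),S(538,448)),(fs,face(-95,95,0),S(572,293)),(fs,face(95,95,0),S(747,270))]
def res(v,full=False):
    e=[proj(f,W(v[:3],p))[0]-o for f,p,o in obs]
    q=v[3]
    e+=[proj(ft,W(v[:3],hpt(q,.05,57)))[0]-T(265,312),proj(ft,W(v[:3],hpt(q,.05,3)))[0]-T(313,245),
        proj(ft,W(v[:3],face(42*np.cos(q),42*np.sin(q),12)))[0]-T(242,333)]
    return np.array(e) if full else np.ravel(e)
s=least_squares(res,[550,100,0,2.4],x_scale=[10,10,.1,.1],loss='soft_l1')
print(s.x); print(res(s.x,True).round(1).tolist())
E
python3 fit.py
```

```text
[ 5.47039284e+02  1.14086431e+02 -1.23860548e-01  2.52969092e+00]
[[-0.3, -2.6], [0.4, -2.7], [-0.4, 2.8], [-0.2, 2.1], [0.2, -0.6], [1.3, -0.9], [-0.4, 1.4], [-4.7, 0.6], [-3.3, 1.1], [-4.2, 0.1], [-0.0, -1.4], [-0.6, -0.2], [-0.3, -0.7]]
```

```bash
sed -i 's/e=\[proj(f,W(v\[:3\],p))/e=[proj(f,W(v[:3],p+(v[4]*U if abs(p[2])<300 and abs(abs(p[1])-95)<1 else 0)))/; s/0,2.4\],x_scale=\[10,10,.1,.1\]/0,2.4,10],x_scale=[10,10,.1,.1,10]/' fit.py; python3 fit.py
```

```text
[ 5.43750704e+02  1.13896544e+02 -1.27612377e-01  2.53325742e+00
  1.59797703e+01]
[[-0.1, -1.6], [0.6, -1.4], [-0.4, -0.9], [0.0, -1.4], [-0.8, -0.6], [0.4, -0.9], [-1.8, 1.3], [-1.6, 0.1], [-0.2, 0.4], [-0.6, -0.5], [0.1, -0.5], [-0.5, 0.8], [-0.1, 0.2]]
```

```bash
cat >> h.py <<'E'
ST=[543.75,113.9,-0.1276]; Q0=2.533
def ori(t,c):  # stand axes: approach t, closing c -> world rotation
    t=t/np.linalg.norm(t); return R.from_euler('z',ST[2])*R.from_matrix(np.c_[np.cross(c,t),c,t])
def closing(q): return np.cross(N,arm(q))
def tcp(p,rot,back=0): return W(ST,p)+rot.apply([0,0,19-back])
def o_start(th=20,sg=1,q=None):
    q=Q0 if q is None else q; th=np.radians(th)
    return ori(-N*np.cos(th)+arm(q)*np.sin(th),sg*closing(q))
def o_end(th=10,sg=1): th=np.radians(th); return ori(-N*np.cos(th)+U*np.sin(th),sg*L)
E
python3 - <<'E'
from h import *
for sg in (1,-1):
    rs,re=o_start(sg=sg),o_end(sg=sg)
    for n,p,o,b in [("via",hpt(Q0,0,44),rs,150),("flat",hpt(Q0,0,44),rs,0),("up",hpt(Q0,1.57,44),rs,0),("r",hpt(1.3,1.57,44),re,0),("cr",hpt(0,1.57,44),re,0),("end",hpt(0,0,44),re,0),("out",hpt(0,0,44),re,120)]:
        try: j=r.inverse_kinematics(tcp(p,o,b),o.as_quat()); print(sg,n,None if j is None else np.round(j,2))
        except Exception as e: print(sg,n,e)
E
```

```text
1 via [ 0.75 -0.7   2.18 -0.72  1.35  0.02]
1 flat [ 0.49 -0.49  2.25 -0.73  0.97 -0.  ]
1 up [ 0.41 -0.56  2.19 -0.65  1.02 -0.17]
1 r [ 0.18 -0.83  2.33 -0.21  1.03 -1.21]
1 cr [ 0.38 -0.83  2.36 -0.34  1.06 -0.98]
1 end [ 0.29 -0.62  2.28 -0.32  0.91 -1.03]
1 out [ 0.4  -0.87  2.24 -0.33  1.21 -1.01]
-1 via None
-1 flat None
-1 up None
-1 r [ 0.18 -0.83  2.33 -0.21  1.03  1.93]
-1 cr [ 0.38 -0.83  2.36 -0.34  1.06  2.16]
-1 end [ 0.29 -0.62  2.28 -0.32  0.91  2.12]
-1 out [ 0.4  -0.87  2.24 -0.33  1.21  2.13]
```

```bash
python3 - <<'E'
from h import *
r.move_pose([140,420,340],[0.1206,0.9927,0,0])
o=o_start(); r.move_pose(tcp(hpt(Q0,0,44),o,110),o.as_quat())
print(status.read_eef_pos(),status.read_force(),status.read_clock())
f=viewer.grab_frame("wrist"); im=f["pixels"][:,:,::-1].copy()
print(f["xyz"])
for p in [hpt(Q0,.05,58),hpt(Q0,.05,0),on(Q0,-42,12),face(44,0,17),face(-79,95,0)]:
    x=proj(f,W(ST,p))[0]; print(x.round(1)); cv2.drawMarker(im,tuple(int(v) for v in x),(0,0,255),0,12,1)
cv2.imwrite("pics/w1.png",im)
E
```

```text
[466.35202252 139.00525255 291.75089938] [0.04839391 0.51294503 0.92938086] 2.6833
[326.72108832 227.52046799 363.36009344]
[320.4 227.8]
[320.4 287.9]
[320.3 157.6]
[350.7 248.5]
[371.9  35.2]
```

View pics/w1.png

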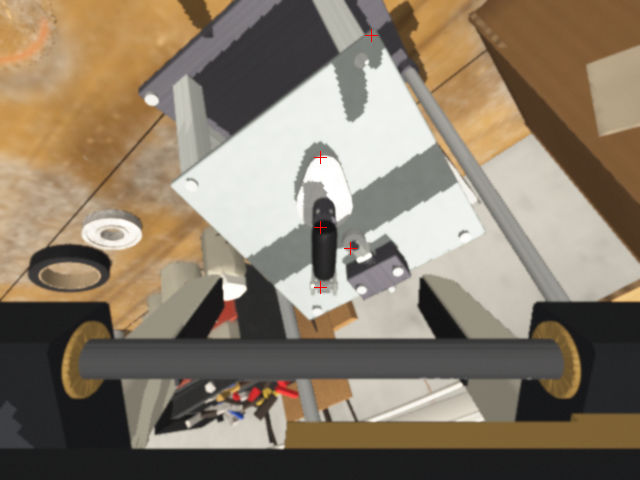

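The nose tip is at about (328,157), the hinge at about (323,287) and the roller at about (358,243), all close to prediction. The grip's end, at about (323,205), needs a closer look.

```bash
python3 - <<'E'
from h import *
f=viewer.grab_frame("wrist"); im=f["pixels"][:,:,::-1]
c=cv2.resize(im[140:310,270:430],None,fx=3.5,fy=3.5,interpolation=cv2.INTER_CUBIC); cv2.imwrite("pics/w2.png",c)
for n,p in dict(axis38=face(0,0,38),end0=hpt(Q0,0,58),end12=hpt(Q0,.12,58),end3=hpt(Q0,.3,58),arm0=on(Q0,-6,38)).items(): print(n,(proj(f,W(ST,p))[0]-[270,140])*3.5)
for u in(-79,111):
  for l in (95,-95): print(u,l,proj(f,W(ST,face(u,l,0)))[0])
E
```

```text
axis38 [175.84496142 299.95033429]
end0 [175.73095762 298.87038003]
end12 [175.69477902 320.08915757]
end3 [175.65018439 359.73938767]
arm0 [175.80736887 275.52132576]
-79 95 [371.77132828  35.15653239]
-79 -95 [166.28201026 188.94044365]
111 95 [482.60977989 237.4189101 ]
111 -95 [306.49412535 323.67463972]
```

View pics/w2.png

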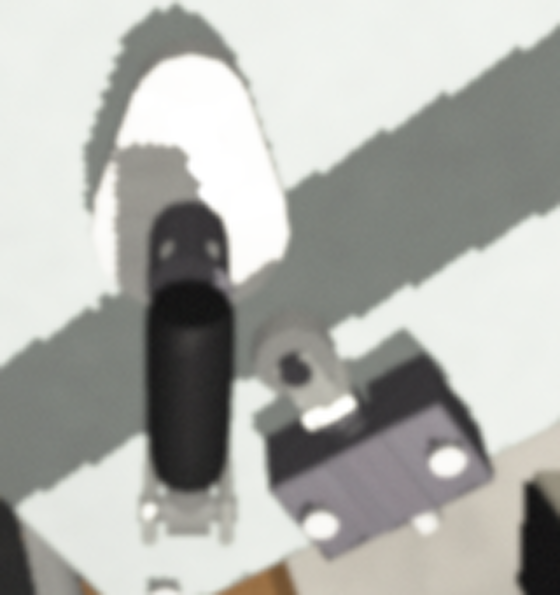

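```bash
python3 - <<'E'
from h import *
f=viewer.grab_frame("wrist")
C=lambda x,y:np.array([x/3.5+270,y/3.5+140])
def res(v):
    st,q,u0,fo=v[:3],v[3],v[4],v[5]
    P=[face(u0-95,-95,0),face(u0+95,95,0),face(u0+95,-95,0),on(q,-42,15),hpt(q,fo,58),on(q,50,50),face(44,0,15)]
    O=[(172,187),(484,232),(312,320),C(195,52),C(190,303),C(187,508),C(292,355)]
    return np.r_[(proj(f,np.array([W(st,p) for p in P]))-np.array(O)).ravel(),(u0-16)/3,(fo-.06)/.03]
s=least_squares(res,[*ST,Q0,16,.05],x_scale=[10,10,.1,.1,10,.1]); print(s.x.round(4)); print(res(s.x).round(1))
E
```

```text
[ 5.436724e+02  1.181951e+02 -1.133000e-01  2.506500e+00  1.547540e+01
  7.910000e-02]
[-2.7 -0.3  4.3  1.1 -1.   1.3 -0.4  0.8  0.3 -0.4 -0.3  0.1  1.4  2.7
 -0.2  0.6]
```

```bash
sed -i 's/^ST=.*/ST=[543.7,117.3,-0.118]; Q0=2.51; F0=.07/' h.py; python3 - <<'E'
from h import *
o=o_start(); p=hpt(Q0,F0,44)
r.move_l(tcp(p,o,50),o.as_quat())
f0=np.array(status.read_force())
print(r.move_l(tcp(p,o),None,80,force_limit=10)); print(np.array(status.read_force())-f0)
r.grasp(12)
print(status.read_grip_width(),status.read_gripper_force(),np.array(status.read_force())-f0,status.read_clock(),np.array(status.read_eef_pos())-tcp(p,o))
f=viewer.grab_frame("wrist"); cv2.imwrite("pics/w3.png",f["pixels"][:,:,::-1])
E
```

```text
False
[ 0.41325417 -0.4176646  -1.50107661]
17.12800562701702 11.9837705931036 [ 2.71702693  2.57049981 -0.30519189] 5.3 [0.21557596 0.39334197 0.22685236]
```

View pics/w3.png

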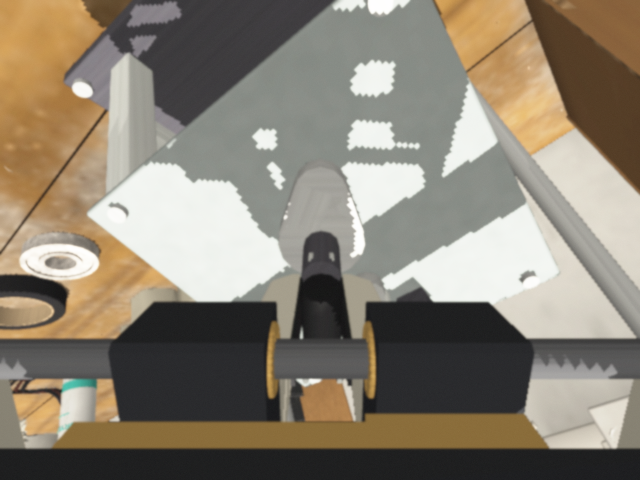

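The fingers straddle the grip around (320,330) at 17 mm, with low side load. Now the swing-out.

```bash
python3 - <<'E'
from h import *
o=o_start(); f0=np.array(status.read_force())
for f in np.linspace(F0,1.571,11)[1:]:
    if r.move_l(tcp(hpt(Q0,f,44),o),o.as_quat(),60,force_limit=30): print("STOP",f);break
    print(round(f,2),(np.array(status.read_force())-f0).round(1),round(status.read_grip_width(),1))
print(status.read_clock())
f=viewer.grab_frame("wrist"); im=f["pixels"][:,:,::-1]; cv2.imwrite("pics/w4.png",im)
g=viewer.grab_frame("side"); b=cv2.resize(g["pixels"][150:270,290:390,::-1],None,fx=4,fy=4,interpolation=cv2.INTER_CUBIC)
cv2.imwrite("pics/w4.png",np.hstack([cv2.resize(im,(400,300)),cv2.resize(b,(250,300))]))
E
```

```text
0.22 [-2.8  2.   2.3] 17.1
0.37 [-2.2  3.7  1.9] 16.7
0.52 [-3.6  2.9  2.8] 17.3
0.67 [-4.2  3.3  3.4] 17.0
0.82 [-3.7  2.2  3.2] 17.2
0.97 [-2.4 -0.2 -0.1] 17.5
1.12 [-0.6 -1.7  0.2] 17.6
1.27 [ 0.  -2.3 -2.3] 17.3
1.42 [ 0.  -2.6 -2.9] 17.5
1.57 [ 0.5 -3.8 -5.1] 17.6
7.9333
```

View pics/w4.png

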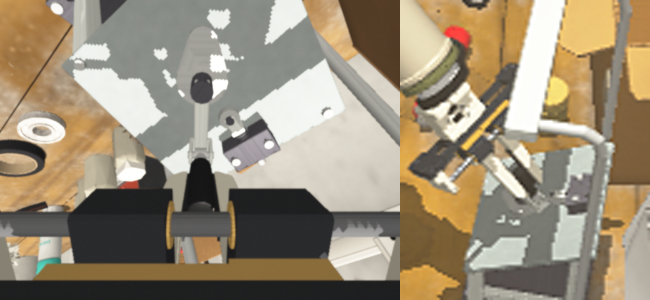

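Handle is up: the arm shows clear from (203,85) to the hinge at about (200,155), and the grip stands in the pads. Comparing with predicted projections before cranking.

```bash
python3 - <<'E'
from h import *
f=viewer.grab_frame("wrist"); im=f["pixels"][:,:,::-1].copy()
for n,p in dict(hinge=hpt(Q0,0,0),end=hpt(Q0,1.571,58),grip0=hpt(Q0,1.571,12),axis=face(0,0,38),nose=on(Q0,-42,15),roller=face(44,0,15)).items():
    x=proj(f,W(ST,p))[0]; print(n,x.round(1)); cv2.drawMarker(im,tuple(int(v) for v in x),(0,0,255),0,8,1)
cv2.imwrite("pics/w5.png",cv2.resize(im[90:370,200:480],None,fx=2.1,fy=2.1,interpolation=cv2.INTER_CUBIC))
E
```

```text
hinge [322.2 249. ]
end [322.4 336. ]
grip0 [322.2 263.4]
axis [322.2 149.2]
nose [322.2  43.3]
roller [366.9 193. ]
```

View pics/w5.png

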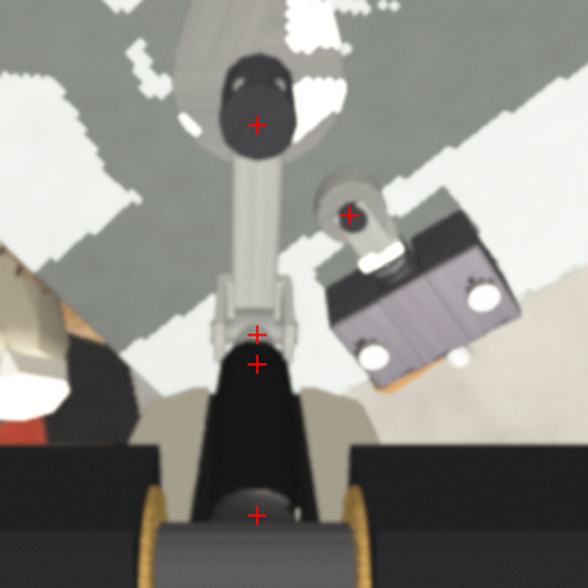

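Projections agree within a few mm, so the handle is square. Cranking to q = 0.

```bash
python3 - <<'E'
from h import *
from scipy.spatial.transform import Slerp
sl=Slerp([0,1],R.concatenate([o_start(),o_end()]))
r.grasp(20)
f0=np.array(status.read_force())
for i,q in enumerate(np.linspace(Q0,0,15)[1:]):
    o=sl(min(1,(i+1)/10))
    if r.move_l(tcp(hpt(q,1.571,44),o),o.as_quat(),60,force_limit=40): print("STOP",q);break
    print(round(q,2),(np.array(status.read_force())-f0).round(1),round(status.read_grip_width(),1))
print(status.read_clock())
f=viewer.grab_frame("wrist"); im=f["pixels"][:,:,::-1].copy()
for n,p in dict(hinge=hpt(0,0,0),end=hpt(0,1.571,58),axis=face(0,0,38),nose=face(42,0,15),roller=face(52,0,15)).items():
    x=proj(f,W(ST,p))[0]; print(n,x.round(1)); cv2.drawMarker(im,tuple(int(v) for v in x),(0,0,255),0,8,1)
cv2.imwrite("pics/w6.png",im)
E
```

```text
2.33 [ 2.3  2.  -2.1] 16.9
2.15 [ 1.2  1.9 -0.5] 17.2
1.97 [-0.9  3.4 -0.7] 17.3
1.79 [-2.6  5.1 -0.1] 17.2
1.61 [-3.3  7.   1.2] 17.2
1.43 [-1.5  7.8  1.9] 17.2
1.25 [-0.5  8.3  1. ] 17.1
1.08 [0.4 8.3 0.8] 17.1
0.9 [1.1 6.8 0.8] 17.3
0.72 [2.3 5.9 1.8] 17.5
0.54 [2.9 2.6 1.8] 17.3
0.36 [ 0.8 -1.4  2.8] 16.6
0.18 [ 0.3 -2.4  5.4] 16.9
0.0 [-0.7  1.8  5.7] 16.8
12.525
hinge [320.5 259.1]
end [320.5 328.4]
axis [320.6 321.2]
nose [320.7 348.6]
roller [320.7 359.3]
```

View pics/w6.png

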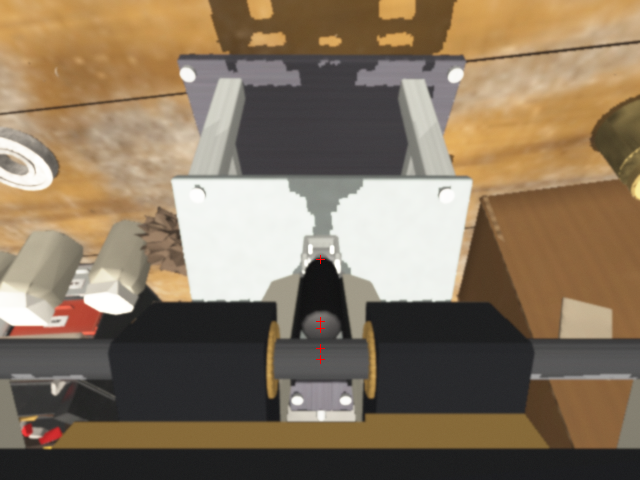

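Arm points straight downhill: the hinge at (321,250) lies on the plate's centre line, column 321.5. Folding back.

```bash
python3 - <<'E'
from h import *
o=o_end(); r.grasp(10)
f0=np.array(status.read_force())
for f in np.r_[np.linspace(1.571,0,11)[1:],-.03]:
    if r.move_l(tcp(hpt(0,f,44),o),o.as_quat(),60,force_limit=25): print("STOP",f);break
    print(round(f,2),(np.array(status.read_force())-f0).round(1),round(status.read_grip_width(),1))
r.open_jaws()
r.move_l(tcp(hpt(0,0,44),o,75),o.as_quat(),100)
print(status.read_clock())
f=viewer.grab_frame("wrist"); im=f["pixels"][:,:,::-1].copy()
P=dict(hinge=hpt(0,0,0),end=hpt(0,0,58),end12=hpt(0,0.12,58),axis=face(0,0,38),nose=face(42,0,15),roller=face(52,0,15),gb=face(68,0,22),fr=face(-79.5,-95,0),fl=face(-79.5,95,0))
for n,p in P.items():
    x=proj(f,W(ST,p))[0]; print(n,x.round(1))
t=viewer.grab_frame("top")
cv2.imwrite("pics/full7.png",im)
a=cv2.resize(im[120:420,150:490],(680,600)); cv2.imwrite("pics/w7.png",a)
E
```

```text
1.41 [-1.5  0.9 -1.4] 17.6
1.26 [-1.   1.7 -1.7] 17.3
1.1 [-1.1  3.8 -3. ] 17.3
0.94 [-1.6  4.4 -2.9] 17.3
0.79 [-1.7  5.2 -2.8] 17.3
0.63 [-1.6  3.6 -2.1] 17.2
0.47 [-2.5  2.5 -1.5] 17.0
0.31 [-1.1  3.  -2. ] 17.0
0.16 [ 4.6  5.3 -4.3] 17.5
0.0 [ 4.   5.5 -4.8] 17.2
-0.03 [-3.9  4.7  3.4] 17.5
17.8917
hinge [321.4 189.6]
end [321.4 277.2]
end12 [321.4 282.4]
axis [321.4 257.3]
nose [321.3 292.2]
roller [321.3 303.2]
gb [321.3 325.7]
fr [177.6 124.1]
fl [465.  123.8]
```

View pics/w7.png

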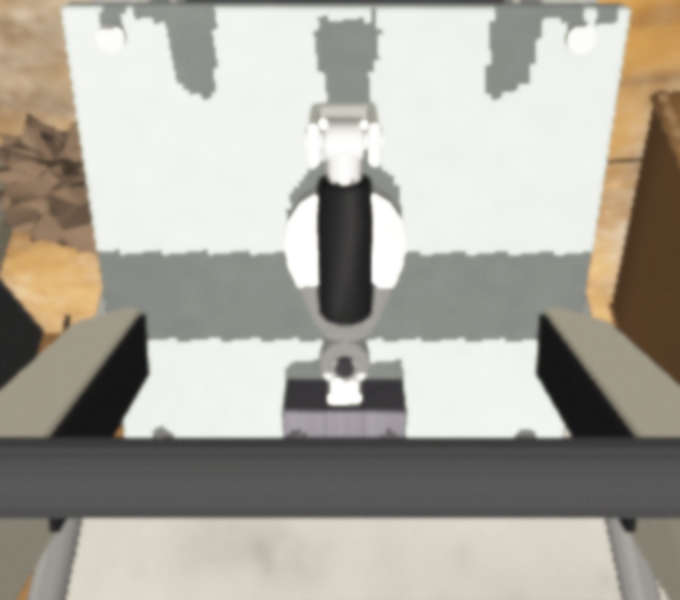

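The arm, nose and roller line up on the plate's centre line (columns 344–346). The grip lies flat with its end at row 325, as predicted for fold ≈ 0. Backing off and handing in.

```bash
python3 - <<'E'
from h import *
o=o_end(); r.move_l(tcp(hpt(0,0,44),o,110),None,100); r.sleep(0.5)
print(workorder.job_done(),status.read_clock())
E
```

```text
the job is handed in; nothing more can be done
the job is handed in; nothing more can be done
```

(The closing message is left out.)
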